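# Feed a brass slug down the chute to the escapement stop

## Task

Load the feed chute: stand the brass slug in its open upper end between the two rails and let go of it there, then push it down the slope until you feel it press firmly on the spring stop hidden inside the green hood, without ramming the stop. Let go and leave the slug standing on the chute, resting against the stop, and leave the cuff, the ring clamp and the jar alone.

Things in the scene. Friction and masses are not known exactly. Their poses are not given: they have to be found in the camera images.
- brass_slug: Solid brass cylinder, 36 mm in diameter, 40 mm tall, 0.2 to 0.4 kg, standing on the worktop at the start, left of the chute. Origin: centre of its underside, z up its axis. Friction holds it on the slope: it does not slide down by itself, and pushing it down takes 0.3 to 2 N. Push it low, with the fingertips 16 to 24 mm off the chute floor, so that it does not tip.
- track: Inclined chute on a fixed grey stand. Origin: on its running floor, on the centre line, at the upper end, 79 mm above the worktop. x: 16 degrees down the slope along the floor (215 mm long), broadly away from the robot; y across; z square to the floor. Two rails 12 mm high, 9 mm wide run the whole length, inner faces at y = +-20.5 mm (2.5 mm play each side of the slug).
- loading_place (a point): Point on the chute floor's centre line in the loading place, 40 mm down from the upper end (track x = 40 mm), where the rails carry blue stripes (track x = 2 to 78 mm). Same axes as the track. Stand the slug here, its centre within 25 mm of this point along the slope, and let go of it before pushing it on.
- escapement: Green hood over the chute's low end, fixed to it; origin and axes the same as the track's. It covers x = 152 to 217 mm and is 72 mm wide; its roof lies 45 to 50 mm off the floor, with a dark block on it up to 62 mm, so the slug's front passes under it while the fingers stay behind. More than 5 N of the hand on the hood is too much.
- hood_mouth (a point): Point on the chute floor under the hood's edge (track x = 152 mm). Behind it is a sprung rubber stop pad whose setting varies and is not measured: the slug meets it with its centre at track x = 137 to 167 mm. It yields 1 mm per 4.5 N. Firmly home = over 3 N on it for 0.2 s (6 N is right); over 15 N is ramming. Left alone, the slug stays leaning on it.
- silver_cuff: Open silver bracelet, 54 x 59 x 22 mm, lying loose on the worktop, origin at the centre of its underside. Leave it alone.
- ring_peg: Turned maple ring clamp, 32 mm thick and 122 mm tall, standing loose on its end, origin at the centre of its underside. Leave it alone.
- flux_jar: Small glass jar with a brown cap, 48 mm across, 65 mm tall, standing loose, origin at the centre of its underside. Leave it alone.

How it is judged (in metres and radians):
On the way, in this order (a step that is already met when the one before it is completed fails the run):
1. the slug stands in the upper, blue-striped end of the chute between the rails, let go (x of brass_slug in the frame of track between 0.01 and 0.078 m and y of brass_slug in the frame of track between -0.005 and 0.005 m and z of brass_slug in the frame of track below 0.003 m and angle between the z axis of brass_slug and the z axis of track, either way round below 0.1 rad and contact force between brass_slug and the fingers below 0.1 N), for 0.2 s.
2. the slug, standing on the chute floor, presses on the hidden stop with more than 3 N for 0.2 s (contact force between brass_slug and escapement above 3 N and x of brass_slug in the frame of track above 0.13 m and z of brass_slug in the frame of track below 0.004 m and angle between the z axis of brass_slug and the z axis of track, either way round below 0.15 rad), for 0.2 s.
At the end, for the whole second after the job is handed in: The slug stands flat on the chute floor between the rails (within 5 mm of the centre line, within 0.08 rad of square to the floor), at rest, leaning on the stop in the hood with more than 0.12 N (contact force between brass_slug and escapement above 0.12 N and x of brass_slug in the frame of track above 0.13 m and y of brass_slug in the frame of track between -0.005 and 0.005 m and z of brass_slug in the frame of track below 0.003 m and angle between the z axis of brass_slug and the z axis of track, either way round below 0.08 rad and linear speed of brass_slug below 0.01 m/s); the robot touches nothing.
It fails at once if the stop is rammed: more than 15 N from the slug (contact force between brass_slug and escapement above 15 N).
It fails at once if the hand presses on the green hood or the stop with more than 5 N (contact force between any of the fingers, the arm and escapement above 5 N).
It fails at once if the cuff, the ring clamp or the jar is shifted by more than 20 mm (distance of any of silver_cuff, ring_peg, flux_jar from where it was at the start of the episode above 0.02 m).
It also fails if it takes over 64 s, if anything falls off the work surface, if the arm or the gripper's body presses on something with over 40 N, if the wrist force passes 120 N, or if a joint passes its speed limit or range.

## Robot

A 6-joint arm with a two-finger parallel gripper is mounted at the origin on a cart in front of the work surface, level with it; the furniture and walls round the work are solid. World frame = base frame: x ahead of the robot, y to its left, z up, the work surface at z = 0. Lengths are in m, angles in degrees, forces in N, time in s.
With the tool pointing down it reaches from about 0.325 to 0.85 m from the base axis. Payload 15.5 kg.
Tool frame: the origin (TCP) lies midway between the tips of the shut fingers; the grasp point (between the pads) lies 19 mm behind it; y points along the fingers, x is the direction in which the jaws open and shut, and the axes are right-handed (so a half turn about y gives the same grasp; the last joint's range is limited). The gripper opens to 91 mm and grips with 3 to 60 N. Pads are 32 mm wide; open, the fingers measure 118 mm over their backs; the gripper's body (76 mm by 178 mm) begins 60 mm behind the grasp point.
Start: joints at [-82.191, 28.281, 77.091, -0, 74.628, -5.472], TCP at [0.144, -0.608, 0.214] pointing down, gripper open.
Joint ranges: [-166.48, 166.48], [-47.26, 123.95], [12.59, 153.08], [-70.14, 250.14], [6.76, 159.57], [-176.63, 176.63]. Speed limits (degrees/s): [108.29, 108.29, 147.25, 172.46, 172.46, 172.46].

## Interface

Orientations are given as a 3x3 rotation matrix whose columns are the frame's x, y, z axes.
In Python, from bench import ctrl gives the robot as it stands. The module is installed in compiled form; this text tells all that it offers. Calls block until the motion is done:
- ctrl.goto(position, orientation): joint-space move of the TCP to a pose.
- ctrl.move_l(position, vel=0.15, ori=None, contact_N=None): straight line of the TCP; ori=None keeps the orientation; vel is the mean speed in m/s. With contact_N (N) it stops when the force on the tool has changed by that much, and returns True; else False.
- ctrl.movej(angles): joint-space move.
- ctrl.command_gripper(opening): opening from 0.0 (shut) to 1.0 (fully open); the grip force is fixed at half the most; returns when the fingers have stopped.
- ctrl.sleep(seconds).
- ctrl.ik(position, orientation): joint angles nearest the present ones, or None.
- ctrl.read_camera(name): name is "scene" or "top"; returns the picture (480x640x3 uint8, blue, green, red); there is no depth.
- ctrl.camera_params(name): a dict with "fx", "fy", "cx", "cy" (pixels), "D" ([k1, k2, p1, p2, k3] as OpenCV has them; the pictures are not rectified), "pose" (4x4, takes a point from camera to world coordinates). Camera axes: x right, y up, looking along -z (the intrinsics and any distortion apply to the point x, -y, -z); pixel columns grow to the right and rows downward; lengths in m; the calibration is good to about 2 mm. A picture is of the moment at which its call begins. camera_params takes no time and is no camera call.
A pose or a line that the arm cannot do raises ctrl.MotionError and nothing moves.
- ctrl.sign_off(): hands the job in, once; it reports no verdict.
Readings, each from a call of its own:
- ctrl.current_t(): time.
- ctrl.current_q(): joint angles.
- ctrl.current_dq(): joint speeds.
- ctrl.current_effort(): joint torques, N m.
- ctrl.current_tool_pos(): TCP position.
- ctrl.current_eef_rot(): TCP orientation.
- ctrl.current_contact_force(): force on the tool from outside, world axes, zero at the start.
- ctrl.current_wrist_torque(): the same for the moment, N m.
- ctrl.current_grip_width(): opening from 0.0 (shut) to 1.0 (fully open).
Only numpy, scipy, OpenCV 4.12 (cv2) and the standard library are available. Lean on these libraries where they do the work, as an engineer would, in place of code of your own. Each camera call takes 0.05 s, during which the arm holds its last target.

## Working session

There is one attempt and no reset: what is moved stays moved. The work goes in short steps, each a Python script; the robot and the scene stay as the last script left them, time stands still between calls to the robot, and variables do not carry over. Pictures are saved under pics/ and viewed, and the job is handed in when it is done.

```bash
mkdir -p pics; python3 - <<'E'
from bench import ctrl
import cv2,numpy as np
for n in("scene","top"):
    cv2.imwrite(f"pics/{n}0.png",ctrl.read_camera(n)); p=ctrl.camera_params(n); print(n,p)
print(ctrl.current_t(),ctrl.current_tool_pos(),ctrl.current_eef_rot())
E
```

```text
scene {'fx': 611.5696133822606, 'fy': 611.5696133822606, 'cx': 322.22337612898247, 'cy': 231.95823506388504, 'D': array([0.05790984, 0.        , 0.        , 0.        , 0.        ]), 'pose': array([[-0.86391155,  0.29401436, -0.40891611,  0.15380211],
       [-0.50363662, -0.50858326,  0.69835036,  0.78454979],
       [-0.00264285,  0.80925807,  0.58744735,  0.79935853],
       [ 0.        ,  0.        ,  0.        ,  1.        ]])}
top {'fx': 461.47148083556834, 'fy': 461.47148083556834, 'cx': 317.32612867445584, 'cy': 235.2914459127996, 'D': array([-0.07560215,  0.        ,  0.        ,  0.        ,  0.        ]), 'pose': array([[ 0.01240669,  0.99324655, -0.11535755,  0.51480626],
       [-0.99986496,  0.01356645,  0.00927395, -0.03921657],
       [ 0.01077631,  0.11522691,  0.99328074,  0.93688493],
       [ 0.        ,  0.        ,  0.        ,  1.        ]])}
0.1 [ 0.1435286  -0.6079384   0.21338964] [[ 2.29739286e-01 -1.71192295e-04  9.73252193e-01]
 [-9.73251564e-01  1.11047839e-03  2.29739333e-01]
 [-1.12010514e-03 -9.99999369e-01  8.85073443e-05]]
```

View pics/scene0.png

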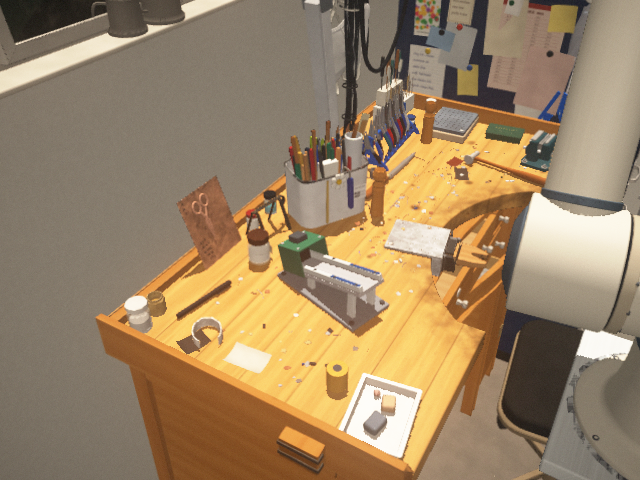

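View pics/top0.png

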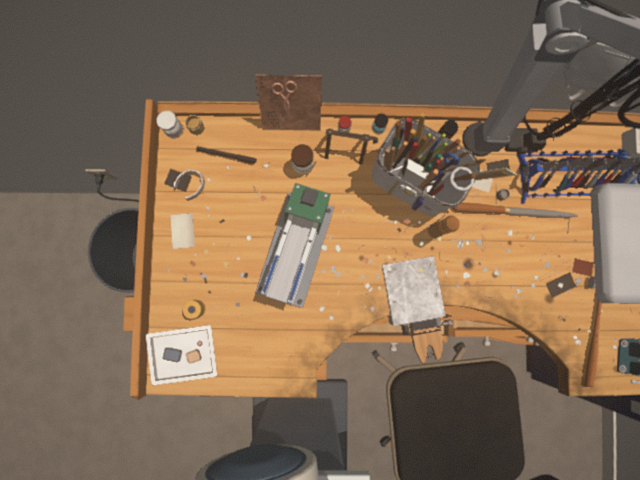

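The scene view shows the slug at (337,378) and the chute from (375,295) to the hood at (303,255). The top view shows the slug at (192,310), the hood at (308,203) and the chute's upper end near (283,300). I'll enlarge these.

```bash
python3 - <<'E'
import cv2
t=cv2.imread("pics/top0.png");s=cv2.imread("pics/scene0.png")
def c(im,x,y,w,h,k,f): cv2.imwrite(f,cv2.resize(im[y:y+h,x:x+w],None,fx=k,fy=k,interpolation=cv2.INTER_CUBIC))
c(t,245,175,100,140,4,"pics/t_tr.png")
c(t,170,290,50,40,10,"pics/t_sl.png")
c(s,270,220,130,110,6,"pics/s_tr.png")
c(s,310,350,60,55,8,"pics/s_sl.png")
E
```

```text
(no output)
```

View pics/t_tr.png

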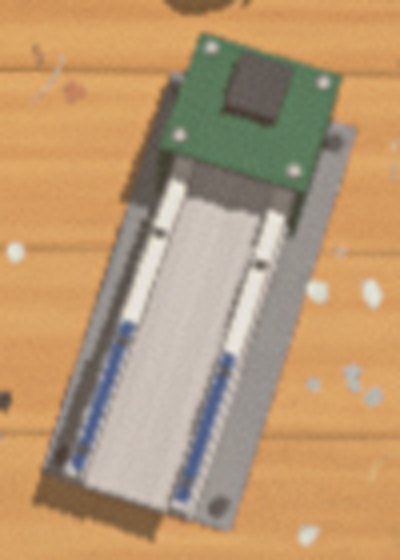

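View pics/t_sl.png

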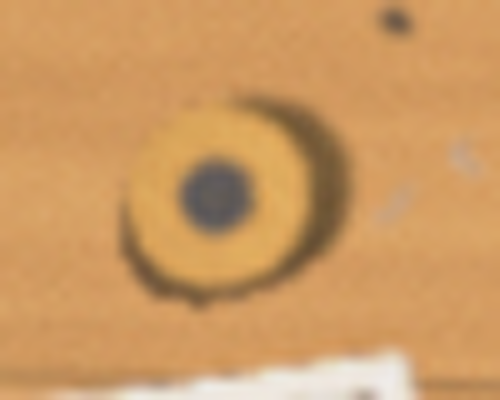

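View pics/s_tr.png

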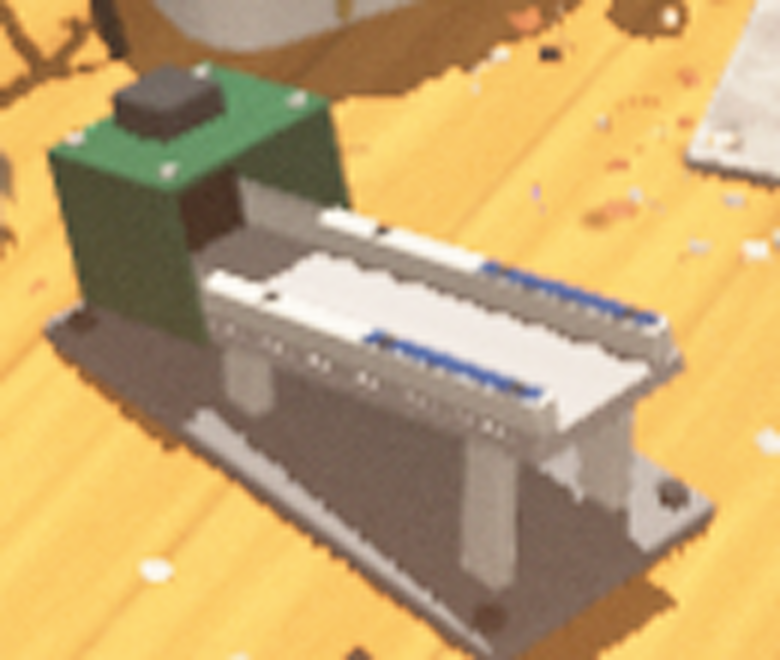

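View pics/s_sl.png

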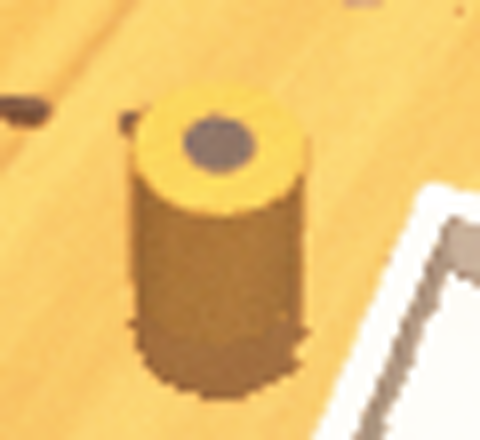

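```bash
cat > h.py <<'E'
import numpy as np, cv2
from scipy.optimize import least_squares
from scipy.spatial.transform import Rotation as R
def P(p,X):
    T=np.linalg.inv(p["pose"]);X=np.atleast_2d(X);c=X@T[:3,:3].T+T[:3,3];c=c*[1,-1,-1]
    K=np.array([[p["fx"],0,p["cx"]],[0,p["fy"],p["cy"]],[0,0,1.]])
    return cv2.projectPoints(c,np.zeros(3),np.zeros(3),K,p["D"])[0][:,0]
def Z(p,uv,z):
    K=np.array([[p["fx"],0,p["cx"]],[0,p["fy"],p["cy"]],[0,0,1.]])
    n=cv2.undistortPoints(np.array([[uv]],float),K,p["D"])[0,0]
    d=p["pose"][:3,:3]@[n[0],-n[1],-1];o=p["pose"][:3,3];return o+d*(z-o[2])/d[2]
def Rt(yaw): return (R.from_euler('z',yaw)*R.from_euler('y',np.deg2rad(16))).as_matrix()
E
python3 - <<'E'
from h import *
from bench import ctrl
pt,ps=ctrl.camera_params("top"),ctrl.camera_params("scene")
cr=lambda a,o,k:(np.array(a,float)+.5)/k-.5+o
tl=cr([(162,148),(305,192),(203,33),(342,75),(78,468),(128,325),(181,500),(232,353)],[245,175],4)
sl=cr([(170,190),(328,100),(50,152),(215,62),(545,392),(370,337),(658,320),(485,267)],[270,220],6)
M=np.array([(152,36,50),(152,-36,50),(217,36,50),(217,-36,50),(2,25,12),(78,25,12),(2,-25,12),(78,-25,12)])/1e3
def res(v,which):
    X=M@Rt(v[2]).T+[v[0],v[1],.079]
    r=[]
    if 't' in which:r.append(P(pt,X)-tl)
    if 's' in which:r.append(P(ps,X)-sl)
    return np.concatenate(r).ravel()
for w in('t','s','ts'):
    f=least_squares(res,[.4,0,-.2],args=(w,),loss='soft_l1');print(w,f.x,np.rad2deg(f.x[2]));print(res(f.x,w).reshape(-1,2).round(1).tolist())
print(Z(pt,cr((216,197),[170,290],10),.04),Z(ps,cr((219,144),[310,350],8),.04))
s=ctrl.camera_params
for n,t,z in(("jar",(302,155),.065),("cuff",(188,183),.02),("peg",(449,224),.122)):print(n,Z(pt,t,z))
E
```

```text
t [ 0.4948511   0.02665757 -0.29352526] -16.817758823536327
[[-0.7, -0.5], [0.3, 0.1], [-0.3, -0.7], [0.6, -0.1], [-0.3, 0.7], [0.5, -0.8], [0.1, 1.1], [-0.2, 0.2]]
s [ 0.49617035  0.02474614 -0.29308915] -16.792771388737492
[[-0.1, 0.1], [1.1, -0.3], [-0.6, -0.6], [-1.0, -0.1], [-0.2, 0.9], [0.2, -0.3], [0.3, 0.4], [0.2, -0.3]]
ts [ 0.49532678  0.02629681 -0.29464144] -16.881710881277264
[[-0.4, -0.7], [0.6, -0.1], [0.0, -0.9], [1.0, -0.3], [-0.1, 0.5], [0.7, -1.0], [0.3, 0.9], [0.0, 0.0], [-0.1, 0.6], [1.2, 0.2], [-0.6, -0.1], [-0.9, 0.4], [-0.2, 1.6], [0.3, 0.2], [0.4, 1.1], [0.2, 0.3]]
[0.47195956 0.19413286 0.04      ] [0.47400166 0.1920858  0.04      ]
jar [ 0.77288743 -0.01559263  0.065     ]
cuff [0.72482221 0.21673925 0.02      ]
peg [ 0.63313873 -0.28354514  0.122     ]
```

Both cameras agree to about 2 mm: chute origin at about (0.4955, 0.026) with yaw −16.9°, slug at about (0.473, 0.193). I'll grip across the chute so that the jaws centre the slug sideways, starting with the pick.

```bash
cat >> h.py <<'E'
ORG=np.array([.4955,.0258,.079]); YAW=np.deg2rad(-16.85); TR=Rt(YAW)
def T(x,y,z): return ORG+TR@[x,y,z]
# tool x=-track y, tool y=-track z, tool z = x cross y
def OR(Rm): return np.column_stack([-Rm[:,1],-Rm[:,2],np.cross(Rm[:,1],Rm[:,2])])
OT=OR(TR); OV=OR(np.eye(3))
E
python3 - <<'E'
from h import *
from bench import ctrl
S=np.array([.473,.193,0])
print(ctrl.ik(S+[0,0,.016],OV),ctrl.ik(T(.04,0,.016),OT),ctrl.ik(T(.13,0,.02),OT))
ctrl.move_l([.11,-.46,.30],vel=.3)
ctrl.goto(S+[0,0,.10],OV)
print(ctrl.current_t(),ctrl.current_tool_pos(),ctrl.current_grip_width())
cv2.imwrite("pics/s1.png",cv2.resize(ctrl.read_camera("scene")[250:450,220:440],None,fx=3,fy=3))
E
```

```text
[ 1.54973943e+01  3.60440945e+01  1.04042711e+02 -2.54444375e-14
  3.99131944e+01  1.05497394e+02] [-6.77762174 37.80467277 84.65266644  2.88446191 73.32838449 98.86157931] [-8.00961688 44.91740054 71.73718434  2.4718231  79.17474956 98.0385048 ]
3.5583 [0.47339082 0.19244188 0.10014537] 0.9986192567161265
```

View pics/s1.png

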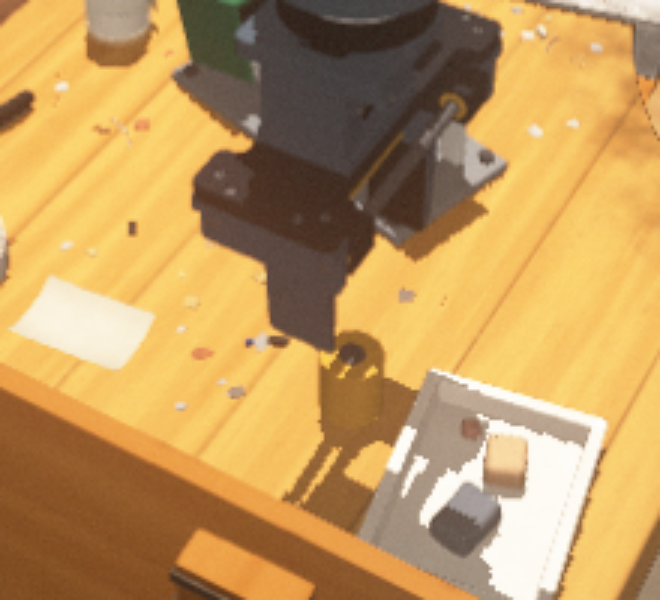

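The gripper is above the slug, with the near fingertip at (300,345) in the crop and the slug at (350,380), as the geometry predicts. I'll descend and grip.

```bash
python3 - <<'E'
from h import *
from bench import ctrl
S=np.array([.473,.193,0])
print(ctrl.move_l(S+[0,0,.016],vel=.08,contact_N=6),ctrl.current_tool_pos())
ctrl.command_gripper(0.2)
print(ctrl.current_grip_width()*91, ctrl.current_contact_force())
ctrl.move_l(S+[0,0,.19],vel=.15)
print(ctrl.current_grip_width()*91, ctrl.current_contact_force())
ctrl.goto(T(.04,0,.075),OT)
ctrl.sleep(.3)
print(ctrl.current_t(),ctrl.current_tool_pos()-T(.04,0,.075))
t,s=ctrl.read_camera("top"),ctrl.read_camera("scene")
cv2.imwrite("pics/t2.png",cv2.resize(t[175:325,215:375],None,fx=4,fy=4,interpolation=2))
cv2.imwrite("pics/s2.png",cv2.resize(s[200:340,250:410],None,fx=4,fy=4,interpolation=2))
E
```

```text
False [0.47330337 0.19307578 0.01640659]
35.2244992174491 [-0.44867772 -0.68364054  0.60192216]
35.05077554696344 [-0.51982888  0.33458116 -4.09627802]
8.1583 [-0.00011931  0.00082297  0.00038222]
```

View pics/t2.png

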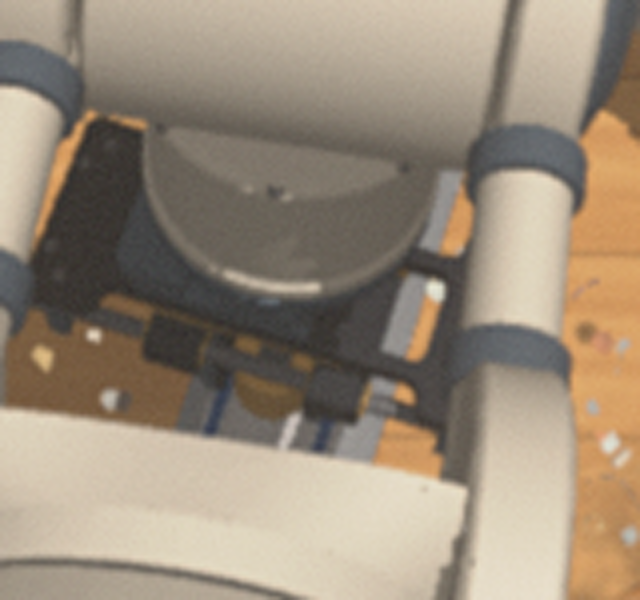

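View pics/s2.png

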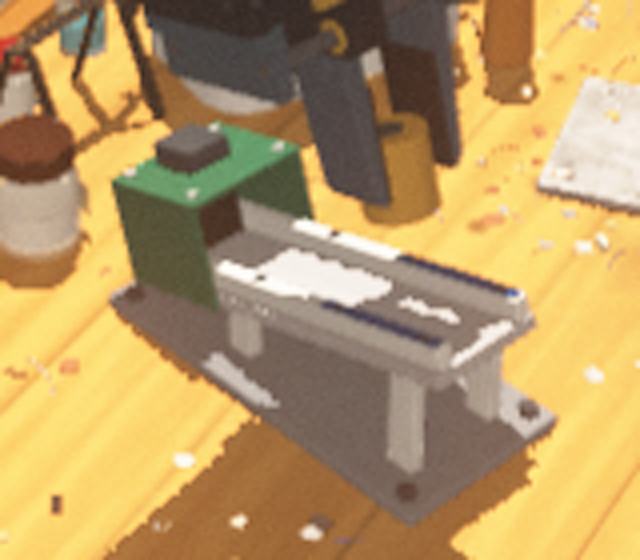

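The slug is held upright over the chute, at (400,170) in the scene crop. I'll lower it to just above the rails and check it sideways.

```bash
python3 - <<'E'
from h import *
from bench import ctrl
print(ctrl.move_l(T(.04,0,.034),vel=.1,contact_N=6))
ctrl.sleep(.3)
d=TR.T@(ctrl.current_tool_pos()-ORG);print(d, ctrl.current_contact_force())
s=ctrl.read_camera("scene")
ps=ctrl.camera_params("scene")
off=np.array([280,220]);k=6
im=cv2.resize(s[220:320,280:400],None,fx=k,fy=k,interpolation=2)
# predicted slug outline: bottom circle at track z=.018, top z=.058
a=np.linspace(0,2*np.pi,72)
for z in(.018,.058):
    X=np.array([T(.04+.018*np.cos(q),.018*np.sin(q),z) for q in a])
    for u in (P(ps,X)-off+.5)*k: cv2.circle(im,tuple(int(v) for v in u),1,(0,0,255),-1)
for y in(-.0205,.0205):
    X=np.array([T(x,y,.012) for x in np.linspace(0,.15,40)])
    for u in (P(ps,X)-off+.5)*k: cv2.circle(im,tuple(int(v) for v in u),1,(255,0,255),-1)
cv2.imwrite("pics/s3.png",im)
E
```

```text
False
[4.02233503e-02 3.48100669e-05 3.44835608e-02] [ 0.3477264  -0.12004004 -4.63382449]
```

View pics/s3.png

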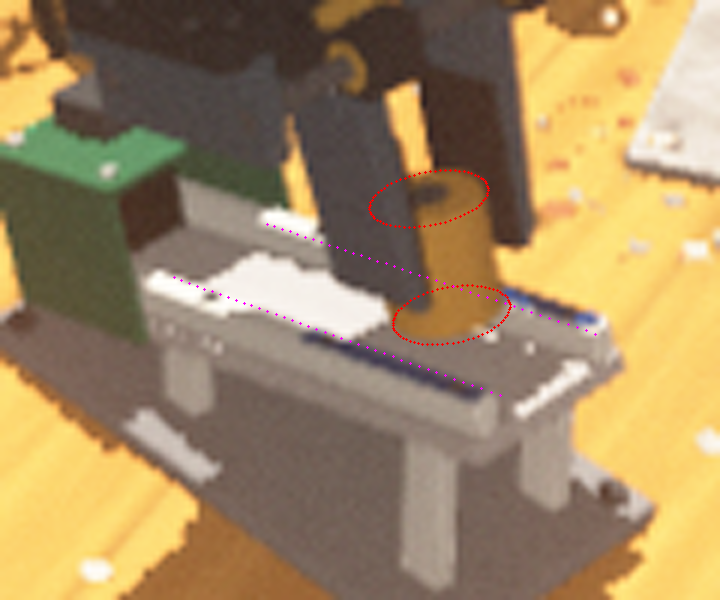

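The predicted slug and rail outlines match the picture to about 1 mm. The slug's base is at about (445,315) in the crop, between the rails. Next I'll lower it until it touches the floor.

```bash
python3 - <<'E'
from h import *
from bench import ctrl
c=ctrl.move_l(T(.04,-.0004,.012),vel=.02,contact_N=4)
d=TR.T@(ctrl.current_tool_pos()-ORG);print(c,d, TR.T@ctrl.current_contact_force(),ctrl.current_t())
E
```

```text
True [ 0.03993586 -0.00034126  0.01613522] [ 0.23630076 -0.10482346  6.57281156] 10.0
```

It touched at 16.1 mm with no side force, so the slug is on the floor. I'll release, lift off and look.

```bash
python3 - <<'E'
from h import *
from bench import ctrl
ctrl.command_gripper(0.75)
print(ctrl.current_grip_width(),TR.T@ctrl.current_contact_force())
ctrl.sleep(.3)
ctrl.move_l(T(.04,0,.075),vel=.12)
ctrl.move_l(T(-.035,0,.075),vel=.2)
s,t=ctrl.read_camera("scene"),ctrl.read_camera("top")
cv2.imwrite("pics/s4.png",cv2.resize(s[220:320,280:400],None,fx=6,fy=6,interpolation=2))
cv2.imwrite("pics/t4.png",cv2.resize(t[175:315,245:345],None,fx=4,fy=4,interpolation=2))
print(ctrl.current_t())
E
```

```text
0.7484394692645685 [-0.27885233  0.19841788  0.16192754]
12.2417
```

View pics/s4.png

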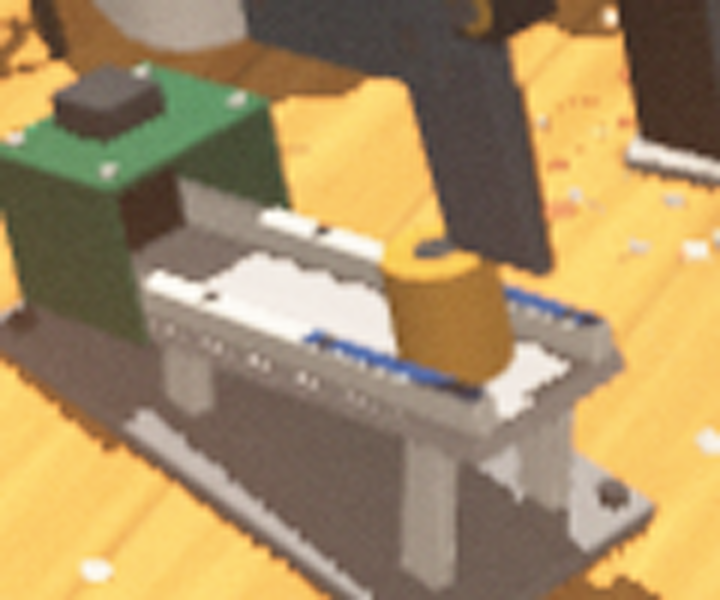

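View pics/t4.png

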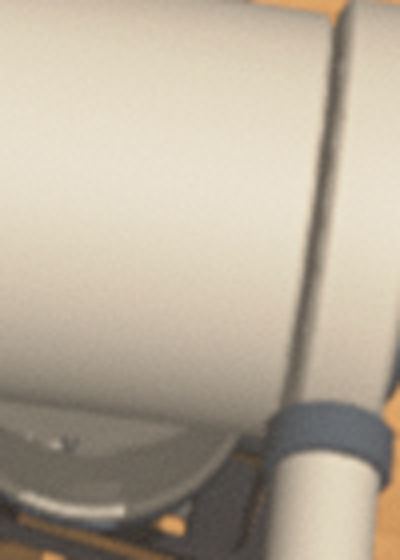

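The slug stands between the rails, with its base at (455,370) in the crop, inside the blue-striped zone. I'll shut the fingers, lower them behind it and push gently.

```bash
python3 - <<'E'
from h import *
from bench import ctrl
st=lambda:print(round(ctrl.current_t(),2),(TR.T@(ctrl.current_tool_pos()-ORG)).round(4),(TR.T@ctrl.current_contact_force()).round(2))
ctrl.command_gripper(0.0)
print(ctrl.move_l(T(-.03,0,.020),vel=.1,contact_N=8));st()
ctrl.sleep(.3);st()
print(ctrl.move_l(T(.06,0,.020),vel=.025,contact_N=4));st()
E
```

```text
False
14.03 [-0.0298  0.0001  0.0204] [0.49 0.77 0.3 ]
14.32 [-0.0298  0.      0.0204] [ 0.85 -0.51 -0.22]
False
18.07 [0.06 0.   0.02] [-1.33  0.36  1.11]
```

```bash
python3 - <<'E'
from h import *
from bench import ctrl
s=ctrl.read_camera("scene")
cv2.imwrite("pics/s5.png",cv2.resize(s[220:320,280:400],None,fx=6,fy=6,interpolation=2))
E
```

```text
(no output)
```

View pics/s5.png

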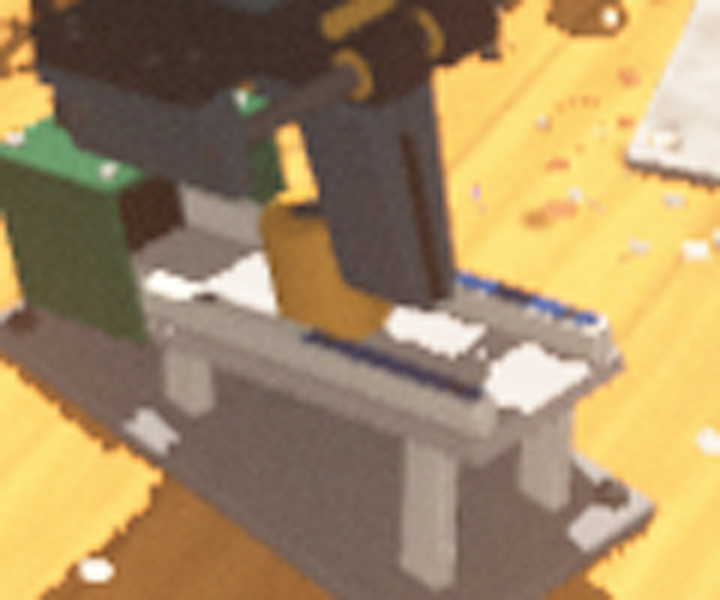

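The slug is upright at (325,275) in the crop, with the fingers right behind it. I'll keep pushing slowly.

```bash
python3 - <<'E'
from h import *
from bench import ctrl
st=lambda:print(round(ctrl.current_t(),2),(TR.T@(ctrl.current_tool_pos()-ORG)).round(4),(TR.T@ctrl.current_contact_force()).round(2))
print(ctrl.move_l(T(.095,0,.020),vel=.02,contact_N=4));st()
print(ctrl.move_l(T(.138,0,.020),vel=.01,contact_N=4));st()
for _ in range(6): ctrl.sleep(.05);st()
E
```

```text
False
20.02 [ 0.095 -0.     0.02 ] [-0.42 -0.63  0.43]
True
23.15 [ 0.1308 -0.      0.0195] [-0.04 -0.77  0.53]
23.2 [ 1.307e-01 -1.000e-04  1.930e-02] [-0.16 -0.79  0.39]
23.25 [ 1.307e-01 -1.000e-04  1.920e-02] [ 0.26 -0.09  0.75]
23.3 [ 1.306e-01 -1.000e-04  1.920e-02] [ 0.09  1.07 -0.46]
23.35 [ 1.305e-01 -1.000e-04  1.920e-02] [ 0.49  0.34 -0.42]
23.4 [ 1.305e-01 -1.000e-04  1.920e-02] [ 0.21 -0.02 -0.55]
23.45 [ 1.305e-01 -1.000e-04  1.920e-02] [ 0.23 -0.58  1.01]
```

```bash
python3 - <<'E'
from h import *
from bench import ctrl
s=ctrl.read_camera("scene")
cv2.imwrite("pics/s6.png",cv2.resize(s[210:310,260:380],None,fx=6,fy=6,interpolation=2))
E
```

```text
(no output)
```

View pics/s6.png

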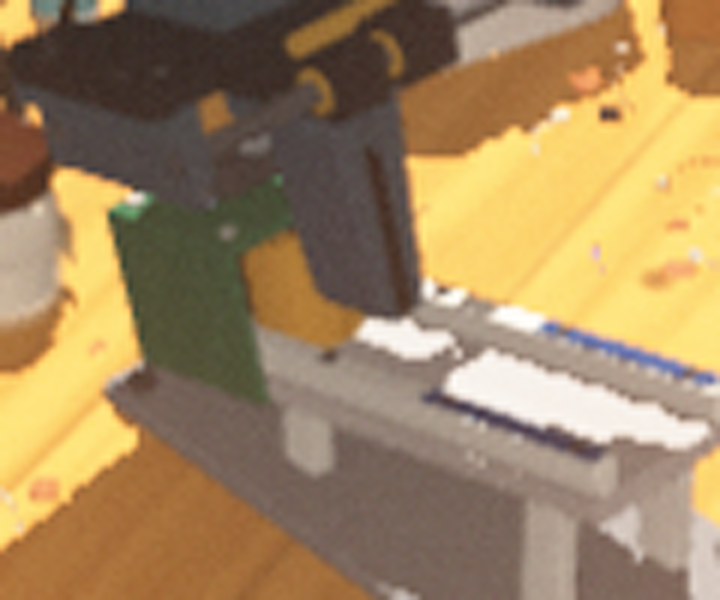

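```bash
python3 - <<'E'
from h import *
from bench import ctrl
ps=ctrl.camera_params("scene")
def draw(src,off,xs,out):
    im=cv2.imread(src);a=np.linspace(0,2*np.pi,90)
    for x,col in xs:
      for z in(0,.04):
        for u in (P(ps,np.array([T(x+.018*np.cos(q),.018*np.sin(q),z) for q in a]))-off+.5)*6: cv2.circle(im,tuple(int(v) for v in u),1,col,-1)
    cv2.imwrite(out,im)
draw("pics/s6.png",[260,210],[(.155,(255,0,0)),(.1645,(0,0,255))],"pics/s6b.png")
draw("pics/s5.png",[280,220],[(.094,(0,0,255))],"pics/s5b.png")
E
```

```text
(no output)
```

View pics/s6b.png

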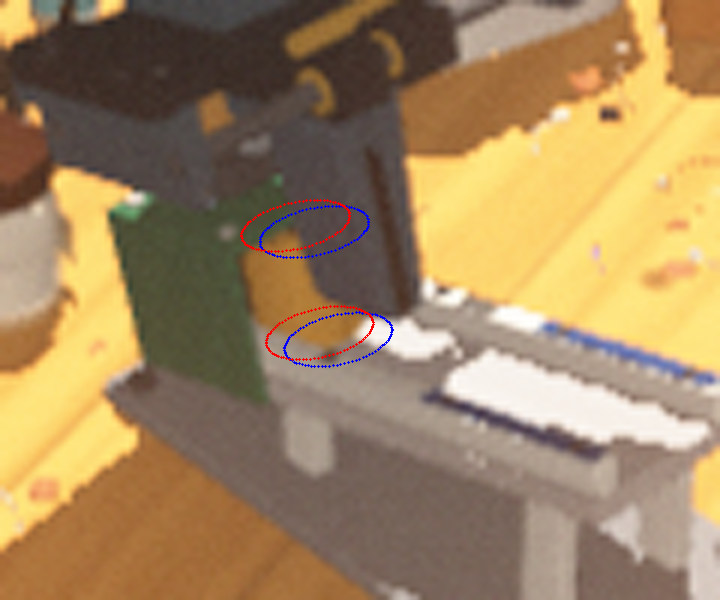

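View pics/s5b.png

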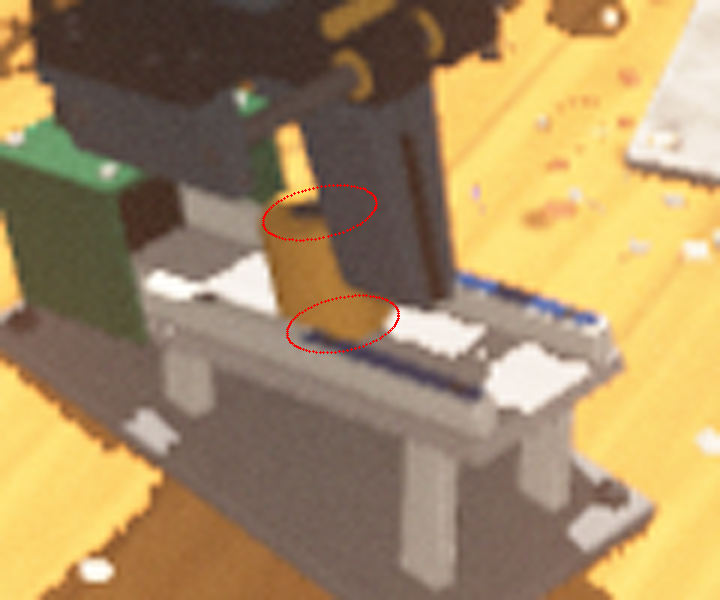

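The slug is upright at x ≈ 0.165–0.167 and the mean force is now about 0, so that trigger was brief. I'll go on in 0.5 mm steps, averaging the force each time.

```bash
cat >> h.py <<'E'
def avg(c,n=10):
    f=[]
    for _ in range(n): c.sleep(.02); f.append(TR.T@c.current_contact_force())
    return np.mean(f,0),np.std(f,0)
E
python3 - <<'E'
from h import *
from bench import ctrl
x=.1305
for i in range(8):
    x+=.0005
    ctrl.move_l(T(x,0,.020),vel=.006,contact_N=6)
    f,s=avg(ctrl); p=TR.T@(ctrl.current_tool_pos()-ORG)
    print(round(ctrl.current_t(),2),p.round(4),f.round(2),s.round(2))
    if f[0]<-3: break
E
```

```text
23.96 [ 0.1309 -0.      0.02  ] [-0.86 -0.4  -0.55] [0.42 0.44 0.43]
24.38 [ 0.1312 -0.      0.02  ] [-6.   -0.31  1.71] [0.6  0.3  0.38]
```

```bash
python3 - <<'E'
from h import *
from bench import ctrl
f,s=avg(ctrl,5); print((TR.T@(ctrl.current_tool_pos()-ORG)).round(5),f.round(2),s.round(2),ctrl.current_wrist_torque())
x=.1313
for x in(.1311,.1309,.1307):
    ctrl.move_l(T(x,0,.020),vel=.006)
    f,s=avg(ctrl,6); print(x,(TR.T@(ctrl.current_tool_pos()-ORG)).round(5),f.round(2),(TR.T@ctrl.current_wrist_torque()).round(3))
s,t=ctrl.read_camera("scene"),ctrl.read_camera("top")
cv2.imwrite("pics/s7.png",cv2.resize(s[190:290,260:380],None,fx=6,fy=6,interpolation=2))
cv2.imwrite("pics/t7.png",t)
E
```

```text
[0.13119 0.      0.01994] [-6.18 -0.21  2.47] [0.72 0.37 0.4 ] [ 0.31225778  0.86239925 -0.0014991 ]
0.1311 [1.311e-01 3.000e-05 1.998e-02] [-3.98  0.26  0.18] [-0.007  0.566  0.005]
0.1309 [ 0.13101 -0.       0.02   ] [-2.24 -0.34 -0.66] [0.066 0.293 0.043]
0.1307 [ 1.3089e-01 -1.0000e-05  2.0050e-02] [-1.02 -0.08 -0.72] [ 0.011  0.004 -0.006]
```

View pics/s7.png

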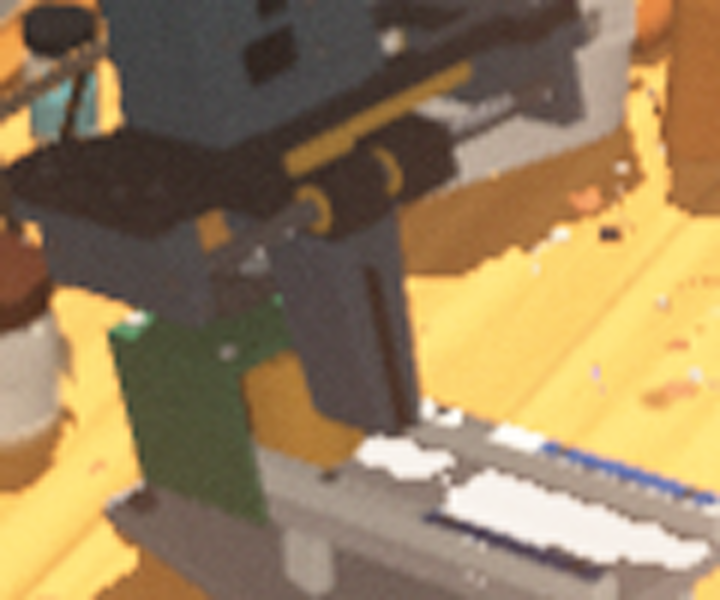

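The force changes smoothly with x, but the upright finger is within 2 mm of the hood edge, so I can't tell stop contact from hood contact. I'll back off, locate the slug, then push with the tool vertical, so the tip leads and the finger leans away from the hood.

```bash
cat >> h.py <<'E'
OZ=OR(R.from_euler('z',YAW).as_matrix())
E
python3 - <<'E'
from h import *
from bench import ctrl
ctrl.move_l(T(.09,0,.022),vel=.06)
ctrl.goto(T(.065,0,.035),OZ)
f,s=avg(ctrl,10);print(f.round(2),ctrl.current_wrist_torque(),ctrl.current_t())
s=ctrl.read_camera("scene");ps=ctrl.camera_params("scene")
off=np.array([260,210]);im=cv2.resize(s[210:310,260:380],None,fx=6,fy=6,interpolation=2)
cv2.imwrite("pics/s8.png",im)
def ov(im,x,col,off):
    a=np.linspace(0,2*np.pi,90)
    for z in(0,.04):
        for u in (P(ps,np.array([T(x+.018*np.cos(q),.018*np.sin(q),z) for q in a]))-off+.5)*6: cv2.circle(im,tuple(int(v) for v in u),1,col,-1)
ov(im,.167,(0,0,255),off);cv2.imwrite("pics/s8b.png",im)
im=cv2.imread("pics/s4.png");ov(im,.04,(0,0,255),np.array([280,220]));cv2.imwrite("pics/s4b.png",im)
E
```

```text
[ 0.07 -0.15  0.35] [ 0.01536779  0.00323622 -0.03238879] 27.075
```

View pics/s8b.png

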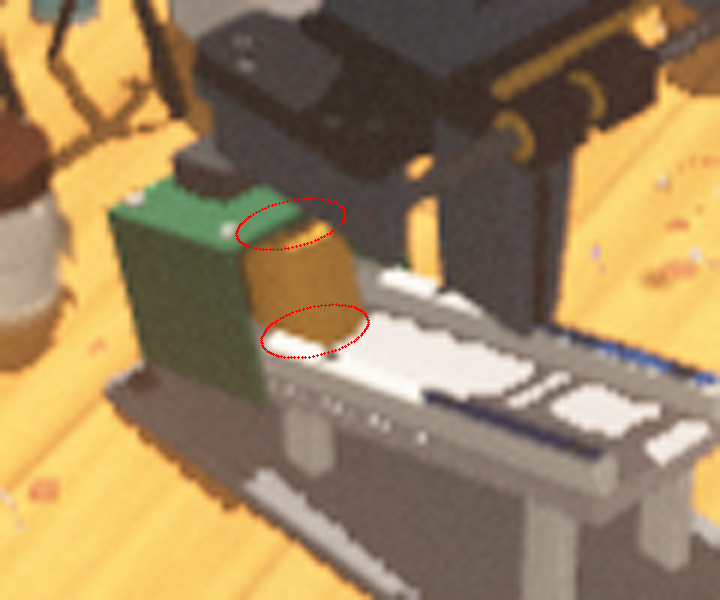

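View pics/s4b.png

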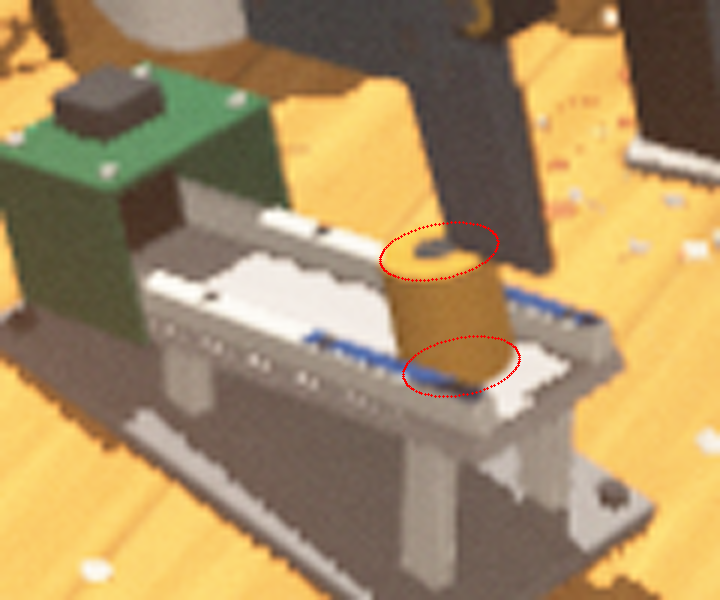

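The slug is upright at x ≈ 0.167, with its lower rear edge at (362,320). Pushing again with the vertical tool.

```bash
python3 - <<'E'
from h import *
from bench import ctrl
ctrl.move_l(T(.10,0,.017),vel=.06)
f0,s=avg(ctrl,15);print(f0.round(2))
ctrl.move_l(T(.128,0,.017),vel=.02,contact_N=4)
x=(TR.T@(ctrl.current_tool_pos()-ORG))[0]
for i in range(16):
    x+=.0005
    ctrl.move_l(T(x,0,.017),vel=.01,contact_N=6)
    f,s=avg(ctrl,6); f-=f0; p=TR.T@(ctrl.current_tool_pos()-ORG)
    print(round(ctrl.current_t(),2),round(x,4),p.round(4),f.round(2),(TR.T@ctrl.current_wrist_torque()).round(2))
    if f[0]<-4: break
E
```

```text
[ 0.01 -0.06  0.13]
30.08 0.1284 [ 0.1284 -0.      0.017 ] [0.1  0.17 0.08] [ 0.02  0.01 -0.02]
30.43 0.1289 [0.1289 0.     0.017 ] [-0.05  0.03  0.08] [0.03 0.02 0.01]
30.78 0.1294 [0.1294 0.     0.017 ] [0.23 0.24 0.03] [-0.    0.01  0.03]
31.13 0.1299 [0.1299 0.     0.017 ] [-0.21  0.2  -0.42] [ 0.05  0.04 -0.03]
31.48 0.1304 [ 0.1304 -0.      0.017 ] [ 0.44  0.07 -0.35] [0.07 0.06 0.03]
31.83 0.1309 [0.1309 0.     0.017 ] [-0.41 -0.14 -0.08] [0.06 0.01 0.05]
32.18 0.1314 [0.1314 0.     0.017 ] [ 0.23  0.05 -0.53] [0.02 0.09 0.05]
32.53 0.1319 [0.1318 0.     0.017 ] [-0.22 -0.38  0.07] [ 0.    0.1  -0.02]
32.88 0.1324 [ 0.1322 -0.      0.0169] [-2.73  0.43  0.5 ] [-0.01  0.48 -0.03]
33.23 0.1329 [ 0.1326 -0.      0.0168] [-6.28  0.22  1.86] [0.04 0.99 0.  ]
```

At 6.3 N hand force the torque lever (0.16 m against 0.176 m) shows no higher contact than before. The leaning finger is 7 mm clear of the hood, so this is the stop. I'll hold, back off and look.

```bash
python3 - <<'E'
from h import *
from bench import ctrl
ctrl.move_l(T(.1331,0,.017),vel=.01,contact_N=4)
for _ in range(4):
    f,s=avg(ctrl,6);print(f.round(2),(TR.T@(ctrl.current_tool_pos()-ORG)).round(4))
ctrl.move_l(T(.128,0,.017),vel=.008)
ctrl.move_l(T(.08,0,.03),vel=.08)
ctrl.move_l(T(.0,0,.12),vel=.15)
ctrl.sleep(.3);print(ctrl.current_t(),ctrl.current_contact_force())
s=ctrl.read_camera("scene");im=cv2.resize(s[210:310,260:380],None,fx=6,fy=6,interpolation=2)
cv2.imwrite("pics/s9.png",im)
E
```

```text
[-6.59  0.12  1.97] [ 0.1327 -0.      0.0169]
[-6.4   0.05  2.15] [0.1327 0.     0.0168]
[-6.52 -0.09  2.15] [ 0.1327 -0.      0.0169]
[-6.82 -0.19  2.2 ] [ 0.1327 -0.      0.0169]
36.6917 [-0.04809552  0.3413024   0.05433253]
```

View pics/s9.png

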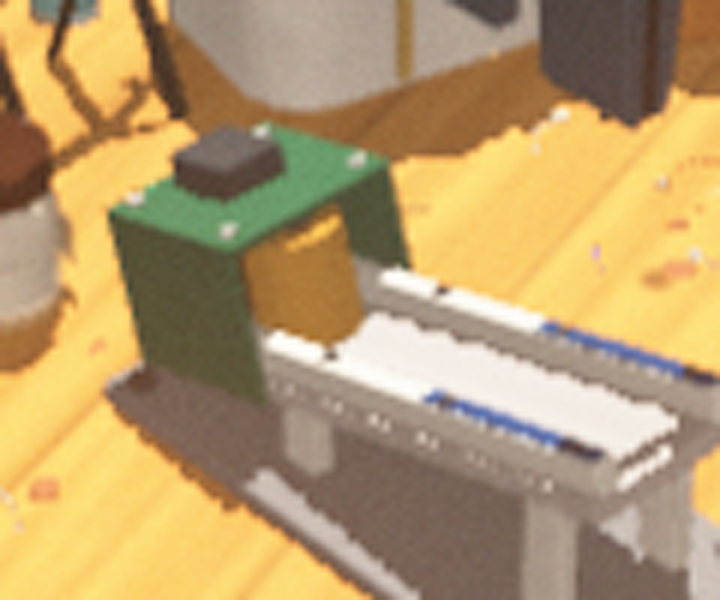

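The slug stands upright in the hood mouth (around (305,285), not tipped) and the hand is clear of everything. Handing in.

```bash
python3 - <<'E'
from bench import ctrl
ctrl.sign_off();print(ctrl.current_t())
E
```

```text
the job is handed in; nothing more can be done
the job is handed in; nothing more can be done
```

The slug is loaded: I stood it in the striped end of the chute, let go, and pushed it down onto the hidden stop. The job was handed in at about 37 s, with no verdict reported.

- **Placing:** the slug touched the chute floor at the expected height, at chute x ≈ 40 mm, with no side force. The picture after release showed it standing between the rails.
- **Pushing:** the first push stopped on a brief force spike, and the upright finger was too close to the hood edge to rule out hood contact. I backed off and pushed again with the finger leaning away from the hood. Hand force rose to 6.5–6.8 N and held for about 0.5 s. After friction of up to 2 N that leaves roughly 4.5–6.5 N on the stop, with the slug's centre at x ≈ 166 mm.
- **Last checks:** in the final picture the slug stands upright in the hood mouth. The hand was clear, with the wrist force back to about zero.
- **Not confirmed:** I could not measure how hard the slug leans on the stop after release. Slug positions from the pictures and from the arm differ by 1–3 mm. During the first push the force rose more steeply than the stop's stated spring rate. The likely cause is slug friction, because the wrist torque showed no contact higher up the finger.
- **Cuff, ring clamp and jar:** nothing in the motions went near them, but I took no final measurement of their positions.

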